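Shift the feed gearbox into the marked gear

ROBOT

A 7-joint arm with a two-finger parallel gripper is mounted at the origin on the work surface. World frame = base frame: x ahead of the robot, y to its left, z up, the work surface at z = 0. Lengths are in mm, angles in degrees, forces in N, time in s.
With the tool pointing down it reaches from about 425 to 825 mm from the base axis. Payload 3.6 kg.
Tool frame: the origin (TCP) lies on the centre line of the jaws, within the pads' length; the fingertips stand 14 mm ahead of it and the grasp point (between the pads) lies 5 mm behind it; x points along the fingers, z is the direction in which the jaws open and shut, and the axes are right-handed (so a half turn about x gives the same grasp; the last joint's range is limited). The gripper opens to 93 mm and grips with 3 to 60 N. Pads are 15 mm wide; open, the fingers measure 128 mm over their backs; the gripper's body (75 mm by 188 mm) begins 65 mm behind the grasp point.
Start: joints at [71.305, 35.231, -0.722, 81.555, 0.464, 63.22, -2.315], TCP at [191.976, -620.972, 209.84] pointing down, gripper open.
Joint ranges: [-178.69, 178.69], [-17.37, 117.87], [-77.05, 75.6], [15.02, 138.74], [-78.02, 258.01], [0.78, 113.62], [-162.83, 162.83]. Speed limits (degrees/s): [159.86, 159.86, 180, 180, 180, 180, 180].

INTERFACE

Orientations are given as [roll, pitch, yaw] about the fixed x, y, z axes, in that order (R = Rz(yaw) Ry(pitch) Rx(roll)).
In Python, from workcell import sense, snapshot, get_calibration, finish_job gives the robot as it stands.
- The arm moves only by the tool carry_out, never from a script. Its argument "deltas" is a list that holds one entry, the list of rows, each a list of 7 numbers: the shift along the world's x, y, z in m, then the turn, a rotation vector about the world's x, y, z in rad, then the gripper command: -1 is shut, 1 is fully open, values between are in proportion. In form: [[[x, y, z, rx, ry, rz, fingers], ...]]. A call has 1 to 8 rows; each row shifts and turns the commanded pose from where the row before left it; what a row does not reach is not made up. A row lasts 1/8 s, in which the tool goes at most 62.5 mm and 10.7 degrees, less where a joint would pass 70% of its speed; a pose out of reach is approached as far as the arm can. A call is refused whole if a number of a shift passes 0.0625 or a number of a turn 0.188, either way. A call with a gripper value outside its range is refused whole. The fingers move at their own pace and stop on an object; the grip force is fixed at half the most. Time passes only in rows, so rows that do not move let the fingers close. It gives the time, the measured TCP pose, the force and the opening at its end, in the units of the state.
- sense(): the state, without advancing time (a new reading comes with each control period).
- snapshot(name): name is "scene" or "side" or "wrist"; returns the picture (420x560x3 uint8, blue, green, red); there is no depth.
- get_calibration(name): a dict with "mtx" (3x3 intrinsics, pixels), "origin" and "attitude" of the camera in the world. Camera axes: x right, y up, looking along -z (the intrinsics and any distortion apply to the point x, -y, -z); pixel columns grow to the right and rows downward; lengths in mm; the calibration is good to about 2 mm. A picture is of the moment at which its call begins: read the wrist's pose just before it. get_calibration takes no time and is no camera call; for the wrist camera it gives the pose at the moment of the call.
- finish_job(): hands the job in, once; it reports no verdict.
The state is a dict: "time_s": time; "qpos": joint angles; "joint_vel": joint speeds; "joint_efforts": joint torques, N m; "eef_pos": TCP position; "ee_rot": TCP orientation; "ft_force": force on the tool from outside, world axes, zero at the start; "torque": the same for the moment, N m; "width": finger opening in mm.
Only numpy, scipy, OpenCV 4.12 (cv2) and the standard library are available. Lean on these libraries where they do the work, as an engineer would, in place of code of your own. Each camera call takes 0.05 s, during which the arm holds its last target. There are 200 camera calls.

TASK

Push the gearbox lever gently through its gate, with the outside of the fingers and without gripping it, fully into the slot that has the T-shaped marker pin at its end (the slots with flat plugs are the wrong gears). Leave everything else where it stands, and finish clear of the lever.

Things in the scene. Friction and masses are not known exactly. Their poses are not given: they have to be found in the camera images.
- gearbox: grey bench gearbox, bolted down, 104 mm tall plus a 6 mm gate plate. Origin on the bench under the gate's centre; x along the slots (away from the robot at yaw 0), y across them, z up. Body x -80 to 170, y -110 to 110 mm (foot plate 15 mm more); a blue motor, lower than the plate, goes on to x = 285 mm; a shaft stub to y = 165 mm
- gate (a point): centre of the aluminium gate, on the plate's top (110 mm above the bench), axes as the gearbox. Cut as a double H: three slots along x, 15 mm wide, at y = -26, 0 and 26 mm, joined at x = 0 by a cross channel along y, 16 mm wide. The stick's centre can reach about x = -19 and 19 mm in each slot. The 11 mm tongues between slots have round noses that guide a slightly off-line stick
- lever: 10 mm steel stick with a black round-ended grip. Origin at its ball pivot, 20 mm above the bench under the gate's centre; z runs up the stick. Leans wherever the gate allows, needs about 2.5 N at the grip and stays where left; gate walls stop it almost rigidly. It starts anywhere along the middle slot (either half, or at the cross channel)
- lever_grip (a point): centre of the lever's black grip, 188.5 mm from the pivot (about 208 mm above the bench). The grip is 30 mm across and 63 mm long along the stick, with half-round ends. It moves 2.2 times as far as the stick does in the gate: about 56 mm from slot to slot and 41 mm from the cross channel to a slot's end
- lever_gate (a point): point on the stick's axis at the gate plate, 87 mm from the pivot; tells where the stick is in the gate
- marker: fixed T-shaped black pin, 28 mm tall, its top bar 42 mm across the slots by 12 mm, on the plate beyond the end of one of the four outer slots (left or right, near or far; never the middle). Origin under it, on that slot's centreline, 40 mm from the cross channel's, 21 mm beyond the fully home stick. The other three have flat black plugs, 14 mm across, 3 mm tall
- cup: small open steel cup, 48 mm across and 35 mm tall, standing on the gearbox behind the gate; origin under its centre. Not to be disturbed
- collar: plain steel ring, 36 mm across and 18 mm tall, lying on the gearbox behind the gate; origin under its centre. Not to be disturbed
- spool: black wire spool, 90 mm across and 64 mm tall, on the bench to the left; origin under its centre. Not to be disturbed
- bin: open blue parts bin, 160 x 110 x 70 mm, on the bench to the left; origin under its centre. Not to be disturbed
- driver: screwdriver lying on the bench to the right. Not to be disturbed
- oiler: white bottle, 56 mm across and 130 mm tall, on the bench to the right; origin under its centre. Not to be disturbed

How it is judged (in metres and radians):
At the end, for the whole second after the job is handed in: the lever stands at rest in the slot with the T-shaped marker, its stick at the gate within 25 mm of the marker's centre (about 21 mm when fully home) (horizontal distance between lever_gate and marker below 0.025 m and angular speed of lever below 0.05 rad/s); the robot touches nothing.
It fails at once if the lever is squeezed, or pushed harder than 38 N (contact force between the fingers and lever above 38 N).
It fails at once if another thing on the bench or gearbox is moved by more than 20 mm (distance of any of cup, collar, spool, bin, driver, oiler from where it was at the start of the episode above 0.02 m).
It also fails if it takes over 51 s, if anything falls off the work surface, if the arm or the gripper's body presses on something with over 40 N, if the wrist force passes 120 N, or if a joint passes its speed limit or range.

## Working session

There is one attempt and no reset: what is moved stays moved. The work goes in short steps, Python scripts to look and compute and a tool call to move; the robot and the scene stay as the last step left them, time stands still between calls to the robot, and variables do not carry over. Pictures are saved under pics/ and viewed, about 8 in all and at most 12, crops included, and the job is handed in when it is done.

Besides the shell and the picture viewer there is one more tool, called as name(argument=value, ...), one argument or row to a line, values as JSON. carry_out: Moves the arm, as the interface text tells. Its arguments: {"type":"object","properties":{"deltas":{"type":"array","items":{"type":"array","items":{"type":"array","items":{"type":"number"}}}}},"required":["deltas"]}

```bash
mkdir -p pics; python3 - <<'E'
from workcell import *
import cv2
s=sense();print({k:s[k] for k in('time_s','eef_pos','ee_rot','ft_force','width')})
for n in('scene','side'):
    cv2.imwrite(f'pics/{n}0.png',snapshot(n));c=get_calibration(n);print(n,c)
E
```

```text
{'time_s': 0.0, 'eef_pos': array([ 191.71893555, -620.23839481,  208.69562554]), 'ee_rot': array([-178.90153388,   89.85460764,  108.27890845]), 'ft_force': array([-0.01549394,  0.02253908, -0.13860484]), 'width': 92.9023456632791}
scene {'mtx': array([[381.77480331,   0.        , 277.66487619],
       [  0.        , 381.77480331, 210.32933335],
       [  0.        ,   0.        ,   1.        ]]), 'origin': array([ 964.56328177, -564.91841639,  801.62161398]), 'attitude': array([47.74261258, -0.50838644, 37.18904263])}
side {'mtx': array([[396.01475629,   0.        , 277.37582602],
       [  0.        , 396.01475629, 208.41343049],
       [  0.        ,   0.        ,   1.        ]]), 'origin': array([284.02071458, 802.03500749, 761.21843604]), 'attitude': array([  53.99763457,    0.37738343, -163.17967554])}
```

View pics/scene0.png

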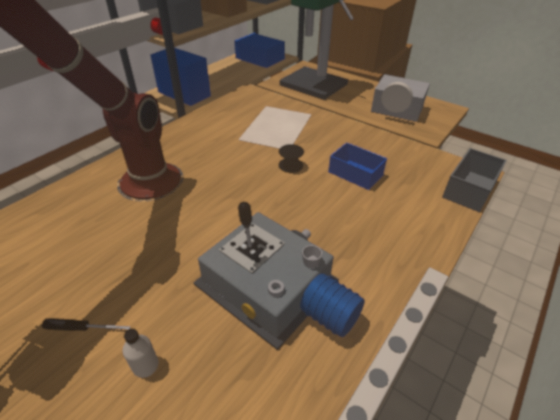

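View pics/side0.png

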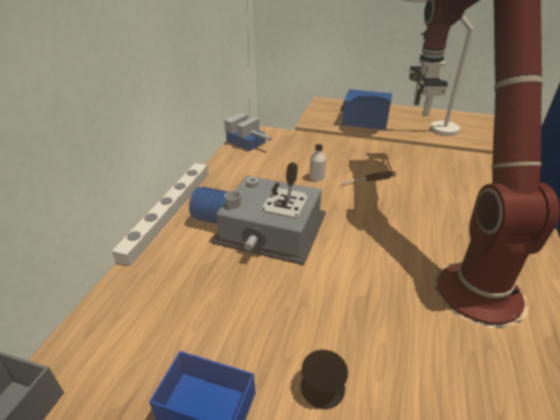

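The gearbox is near (265,265) in scene and (270,215) in side. The black grip is at scene (245,213), side (292,173). I'll enlarge the gate in both views.

```bash
python3 - <<'E'
import cv2,numpy as np
a=cv2.imread('pics/scene0.png')[190:300,190:340];b=cv2.imread('pics/side0.png')[150:260,210:330]
a=cv2.resize(a,None,fx=5,fy=5,interpolation=2)[:,:];b=cv2.resize(b,None,fx=5,fy=5,interpolation=2)
cv2.imwrite('pics/a.png',a);cv2.imwrite('pics/b.png',b)
E
```

```text
(no output)
```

View pics/a.png

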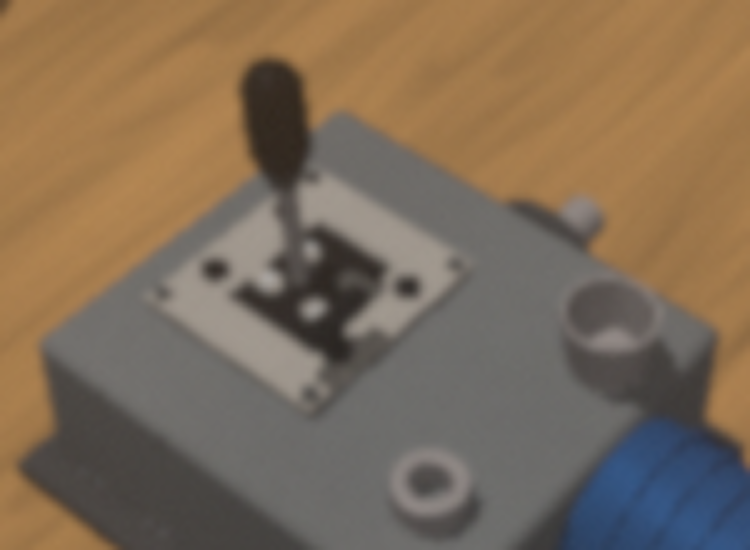

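View pics/b.png

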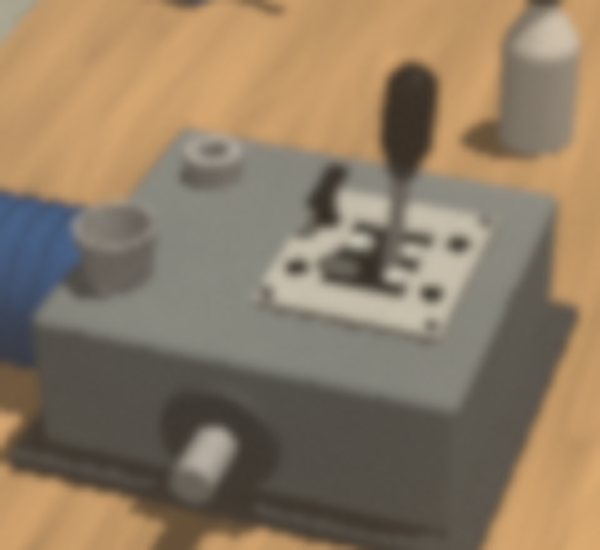

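T marker sits on the far-right slot (x+, y−): side crop (325,195), scene crop (355,355). The other plugs are at near-right, far-left and near-left. The lever leans toward the near end of the middle slot. Now measuring.

```bash
cat > h.py <<'E'
from workcell import *
import numpy as np
from scipy.spatial.transform import Rotation as R
def ray(n,u,v,c=None):
    c=c or get_calibration(n);K=c['mtx']
    d=R.from_euler('xyz',c['attitude'],degrees=True).apply([(u-K[0,2])/K[0,0],-(v-K[1,2])/K[1,1],-1])
    return np.array(c['origin']),d/np.linalg.norm(d)
def plane(n,u,v,z):
    o,d=ray(n,u,v);return o+d*(z-o[2])/d[2]
def tri(*rs):
    A=sum(np.eye(3)-np.outer(d,d) for o,d in rs);b=sum((np.eye(3)-np.outer(d,d))@o for o,d in rs)
    p=np.linalg.solve(A,b);return p,[np.linalg.norm(np.cross(p-o,d)) for o,d in rs]
def proj(n,p,c=None):
    c=c or get_calibration(n);K=c['mtx'];q=R.from_euler('xyz',c['attitude'],degrees=True).inv().apply(np.array(p)-c['origin'])
    return K[0,2]-K[0,0]*q[0]/q[2],K[1,2]+K[1,1]*q[1]/q[2]
E
python3 - <<'E'
from h import *
np.set_printoptions(precision=1,suppress=True)
A=lambda x,y:((x+.5)/5-.5+190,(y+.5)/5-.5+190)
B=lambda x,y:((x+.5)/5-.5+210,(y+.5)/5-.5+150)
S={k:plane('scene',*A(*p),z) for k,p,z in[('NR',(215,270),113),('FL',(408,287),113),('cNR',(162,294),110),('cNL',(312,178),110),('cFL',(456,265),110),('cFR',(311,394),110)]}
D={k:plane('side',*B(*p),z) for k,p,z in[('NR',(458,243),113),('FL',(297,267),113),('NL',(432,292),113),('cNR',(485,220),110),('cNL',(432,325),110),('cFL',(267,293),110)]}
for k in S:print('scene',k,S[k])
for k in D:print('side',k,D[k])
for T in(S,D):
    d=T['FL']-T['NR'];print('c',(T['FL']+T['NR'])/2,'len',np.hypot(*d[:2]),'yaw',np.degrees(np.arctan2(d[1],d[0])-np.arctan2(52,80)))
print('grip',tri(ray('scene',*A(275,122)),ray('side',*B(408,120))))
E
```

```text
scene NR [ 497.3 -121.2  113. ]
scene FL [578.8 -72.4 113. ]
scene cNR [ 485.6 -146.7  110. ]
scene cNL [491.4 -40.8 110. ]
scene cFL [586.9 -44.3 110. ]
scene cFR [ 582.5 -149.9  110. ]
side NR [ 494.8 -118.   113. ]
side FL [576.7 -69.  113. ]
side NL [497.  -67.1 113. ]
side cNR [ 486.3 -149.9  110. ]
side cNL [490.2 -41.4 110. ]
side cFL [586.4 -44.3 110. ]
c [538.1 -96.8 113. ] len 95.04130250032496 yaw -2.125954928957622
c [535.7 -93.5 113. ] len 95.36718955326265 yaw -2.1561079650279735
grip (array([519.5, -94.8, 204.8]), [np.float64(0.2509401995789473), np.float64(0.2509401995791924)])
```

```bash
python3 - <<'E'
from h import *
s=sense();M=R.from_euler('xyz',s['ee_rot'],degrees=True).as_matrix()
print(M.round(3));z=M[:,2];print('jaw az',np.degrees(np.arctan2(z[1],z[0])))
E
```

```text
[[-0.001  0.955  0.295]
 [ 0.002  0.295 -0.955]
 [-1.    -0.    -0.002]]
jaw az -72.81669582953177
```

carry_out(
  deltas=[
    [[0.018,0.033,0,0,0,-0.021,-1],[0.018,0.033,0,0,0,-0.021,-1],[0.018,0.033,0,0,0,-0.021,-1],[0.018,0.033,0,0,0,-0.021,-1],[0.018,0.033,0,0,0,-0.021,-1],[0.018,0.033,0,0,0,-0.021,-1],[0.018,0.033,0,0,0,-0.021,-1],[0.018,0.033,0,0,0,-0.021,-1]],
  ],
)

```text
time_s: 1.1
eef_pos: [336.2, -355.6, 209.6]
ee_rot: [-152.8, 90.0, 124.7]
ft_force: [1.9, -0.6, 0.5]
width: 17.3
```

carry_out(
  deltas=[
    [[0.018,0.033,0,0,0,-0.021,-1],[0.018,0.033,0,0,0,-0.021,-1],[0.018,0.033,0,0,0,-0.021,-1],[0.018,0.033,0,0,0,-0.021,-1],[0.018,0.033,0,0,0,-0.021,-1],[0.018,0.033,0,0,0,-0.021,-1],[0.018,0.031,0,0,0,-0.021,-1],[0,0,0,0,0,0,-1]],
  ],
)

```text
time_s: 2.1
eef_pos: [463.0, -124.7, 209.5]
ee_rot: [-179.4, 89.9, 90.1]
ft_force: [-0.2, -0.6, 0.2]
width: 0.6
```

carry_out(
  deltas=[
    [[0.005,0.01,-0.003,0,0,-0.02,-1],[0.005,0.01,-0.003,0,0,0,-1],[0.005,0.01,-0.003,0,0,0,-1],[0.005,0,0,0,0,0,-1],[0.0,0,0,0,0,0,-1]],
  ],
)

```text
time_s: 2.72
eef_pos: [482.4, -98.4, 200.8]
ee_rot: [39.8, 90.0, -52.2]
ft_force: [-0.6, -0.4, 1.2]
width: 0.2
```

```bash
python3 - <<'E'
from h import *
import cv2
a=snapshot('scene')[170:280,190:300];b=snapshot('side')[130:240,235:345]
cv2.imwrite('pics/c.png',cv2.hconcat([cv2.resize(i,(400,400),interpolation=2) for i in(a,b)]))
E
```

```text
(no output)
```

View pics/c.png

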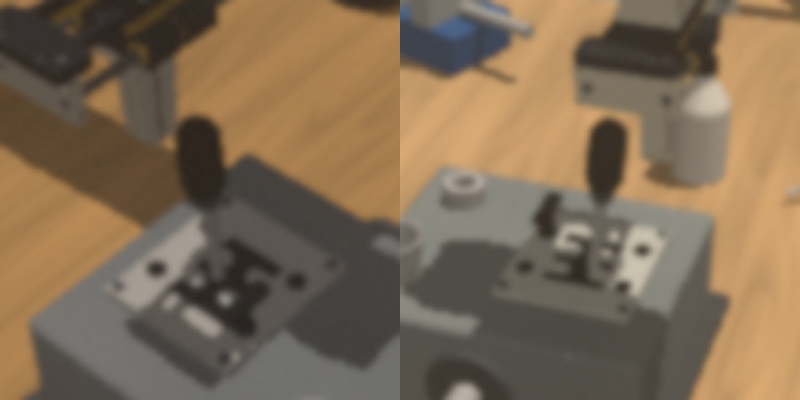

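The fingers stand just behind the grip on the near side, clear of everything else. Pushing +x.

carry_out(
  deltas=[
    [[0.004,0,0,0,0,0,-1],[0.004,0,0,0,0,0,-1],[0.004,0,0,0,0,0,-1],[0.003,0,0,0,0,0,-1],[0.003,0,0,0,0,0,-1],[0.0,0,0,0,0,0,-1]],
  ],
)

```text
time_s: 3.58
eef_pos: [499.7, -98.1, 200.7]
ee_rot: [-87.8, 90.0, -179.8]
ft_force: [-2.6, -0.2, 1.1]
width: 0.7
```

carry_out(
  deltas=[
    [[0.003,0,0,0,0,0,-1],[0.003,0,0,0,0,0,-1],[0.003,0,0,0,0,0,-1],[0.002,0,0,0,0,0,-1],[0.0,0,0,0,0,0,-1]],
  ],
)

```text
time_s: 4.2
eef_pos: [511.2, -98.0, 200.8]
ee_rot: [98.5, 90.0, 6.5]
ft_force: [-1.1, 0.4, 1.4]
width: 0.4
```

```bash
cat > grip.py <<'E'
from h import *
import cv2,sys
P=np.array([float(v) for v in sys.argv[1:4]]);n=sys.argv[4];o=[]
g=[]
for c in('scene','side'):
    im=snapshot(c);u,v=map(int,proj(c,P));w=30
    cr=im[v-w:v+w,u-w:u+w];g.append(cv2.resize(cr,(400,400),interpolation=2))
    m=(cr.max(2)<62).astype('uint8');k,L,st,ce=cv2.connectedComponentsWithStats(m)
    i=1+int(np.argmin(np.hypot(*(ce[1:]-w).T)+1000*(st[1:,4]<60)))
    print(c,st[i],ce[i]-w);x,y,ww,hh,_=st[i];o.append(ray(c,u-w+x+ww/2-.5,v-w+y+hh/2-.5))
    cv2.rectangle(g[-1],(int(x*6.67),int(y*6.67)),(int((x+ww)*6.67),int((y+hh)*6.67)),(0,255,0),1)
cv2.imwrite(f'pics/{n}.png',cv2.hconcat(g));print(tri(*o))
E
python3 grip.py 535 -95 205 d
```

```text
scene [ 24  19  14  25 256] [0.58203125 0.61328125]
side [ 28  21   7  20 114] [0.80701754 0.29824561]
(array([534.73421428, -95.86665573, 205.00284437]), [np.float64(0.037960298272480424), np.float64(0.03796029827260703)])
```

View pics/d.png

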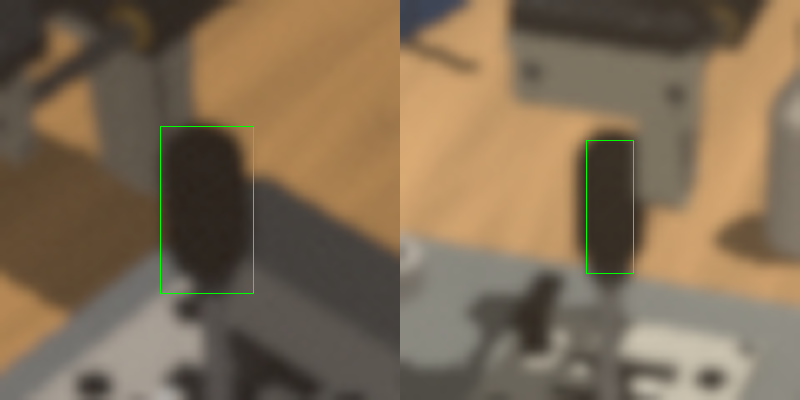

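Grip at x≈534.5, upright. Gate centre is about 537, so 2 mm more, then back off and go round to the left (+y) side.

carry_out(
  deltas=[
    [[0.002,0,0,0,0,0,-1],[0,0,0,0,0,0,-1],[-0.01,0,0,0,0,0,-1],[-0.015,0.02,0,0,0,0,-1],[0,0.025,0,0,0,0,-1],[0.015,0.015,0,0,0,0,-1],[0.017,0,0,0,0,0,-1],[0.017,0,0,0,0,0,-1]],
  ],
)

```text
time_s: 5.3
eef_pos: [539.1, -37.6, 200.9]
ee_rot: [92.6, 89.9, 0.7]
ft_force: [0.7, -0.6, 0.4]
width: 0.9
```

carry_out(
  deltas=[
    [[0,0,0,0,0,0,-1],[0,0,0,0,0,0,-1]],
  ],
)

```text
time_s: 5.55
eef_pos: [536.8, -38.1, 200.6]
ee_rot: [-93.1, 90.0, 174.9]
ft_force: [-0.9, -0.7, -0.9]
width: 0.1
```

carry_out(
  deltas=[
    [[0,-0.006,0,0,0,0,-1],[0,-0.006,0,0,0,0,-1],[0,-0.006,0,0,0,0,-1],[0,-0.004,0,0,0,0,-1],[0,-0.004,0,0,0,0,-1],[0,-0.004,0,0,0,0,-1],[0,-0.004,0,0,0,0,-1]],
  ],
)

```text
time_s: 6.42
eef_pos: [537.2, -70.9, 201.1]
ee_rot: [167.5, 89.9, 75.5]
ft_force: [0.6, 2.7, 3.1]
width: 0.5
```

carry_out(
  deltas=[
    [[0,-0.004,0,0,0,0,-1],[0,-0.004,0,0,0,0,-1],[0,-0.004,0,0,0,0,-1],[0,-0.004,0,0,0,0,-1],[0,-0.004,0,0,0,0,-1]],
  ],
)

```text
time_s: 7.05
eef_pos: [536.7, -92.3, 200.6]
ee_rot: [-94.1, 90.0, 173.9]
ft_force: [-0.6, 3.0, 1.0]
width: 0.7
```

Force is about 3 N, as it should be with the lever moving freely. Continuing with finer steps.

carry_out(
  deltas=[
    [[0,-0.003,0,0,0,0,-1],[-0.001,-0.003,0,0,0,0,-1],[0,-0.003,0,0,0,0,-1],[0,-0.003,0,0,0,0,-1],[0,0,0,0,0,0,-1]],
  ],
)

```text
time_s: 7.68
eef_pos: [535.9, -104.7, 200.8]
ee_rot: [-14.0, 90.0, -106.1]
ft_force: [-0.0, 0.7, 0.3]
width: 0.7
```

carry_out(
  deltas=[
    [[0,-0.002,0,0,0,0,-1],[0,-0.001,0,0,0,0,-1],[0,0,0,0,0,0,-1]],
  ],
)

```text
time_s: 8.05
eef_pos: [535.9, -107.1, 200.8]
ee_rot: [-5.1, 90.0, -97.1]
ft_force: [0.4, 1.5, -0.4]
width: 0.6
```

```bash
python3 grip.py 536 -145 201 e
```

```text
scene [ 26  16  18  23 239] [ 3.55648536 -3.59414226]
side [13  0 19  9 81] [ -7.12345679 -27.95061728]
(array([ 573.51706947, -175.29039502,  260.9934235 ]), [np.float64(4.343281524759455), np.float64(4.343281524759561)])
```

View pics/e.png

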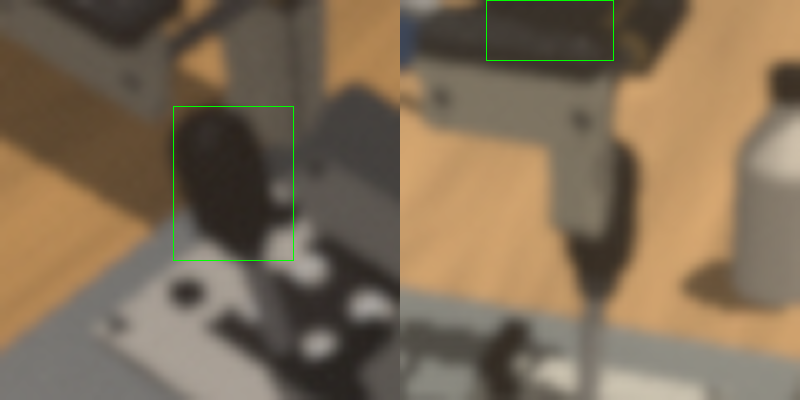

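The lever leans right, with the finger on its left side. Creep to the channel's end until the force rises.

carry_out(
  deltas=[
    [[0,-0.0015,0,0,0,0,-1],[0,0,0,0,0,0,-1]],
  ],
)

```text
time_s: 8.4
eef_pos: [535.9, -108.6, 200.8]
ee_rot: [-40.1, 90.0, -132.1]
ft_force: [-0.4, 1.8, -1.1]
width: 0.4
```

carry_out(
  deltas=[
    [[0,-0.0015,0,0,0,0,-1],[0,0,0,0,0,0,-1]],
  ],
)

```text
time_s: 8.65
eef_pos: [535.9, -110.2, 200.8]
ee_rot: [-11.7, 90.0, -103.8]
ft_force: [0.0, 2.1, -0.6]
width: 0.6
```

carry_out(
  deltas=[
    [[0,-0.0015,0,0,0,0,-1],[0,0,0,0,0,0,-1]],
  ],
)

```text
time_s: 8.9
eef_pos: [536.0, -111.7, 200.9]
ee_rot: [33.7, 90.0, -58.3]
ft_force: [-1.1, 1.4, -0.8]
width: 0.5
```

carry_out(
  deltas=[
    [[0,-0.001,0,0,0,0,-1],[0,0,0,0,0,0,-1]],
  ],
)

```text
time_s: 9.15
eef_pos: [536.0, -112.6, 200.8]
ee_rot: [52.4, 90.0, -39.7]
ft_force: [0.0, 2.5, -0.2]
width: 0.3
```

carry_out(
  deltas=[
    [[0,0.015,0,0,0,0,-1],[-0.02,0,0,0,0,0,-1],[-0.025,0,0,0,0,0,-1],[-0.008,-0.005,0,0,0,0,-1],[0,-0.025,0,0,0,0,-1],[0,-0.022,0,0,0,0,-1],[0,0,0,0,0,0,-1],[0,0,0,0,0,0,-1]],
  ],
)

```text
time_s: 10.15
eef_pos: [483.5, -148.5, 200.9]
ee_rot: [139.9, 89.9, 47.9]
ft_force: [0.3, -1.0, -0.2]
width: 0.7
```

```bash
python3 grip.py 536 -145 190 f
```

```text
scene [ 24  14  20  22 255] [ 2.44313725 -5.88627451]
side [ 27  19   8  19 112] [ 0.41071429 -2.16964286]
(array([ 535.11453076, -137.01206635,  201.77690201]), [np.float64(1.999012744820879), np.float64(1.9990127448210395)])
```

View pics/f.png

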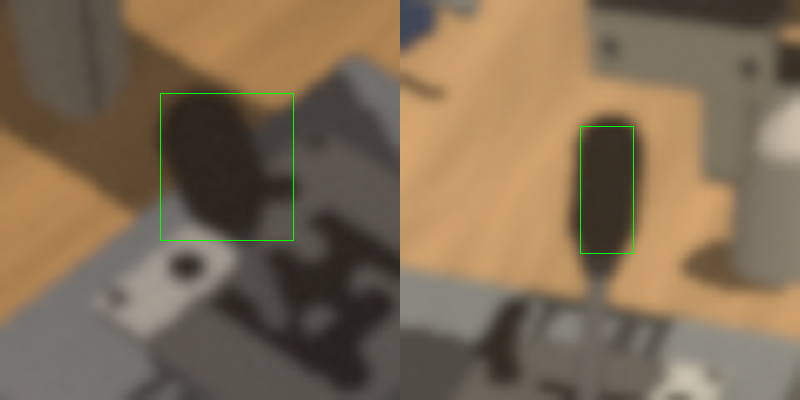

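The lever leans right with the fingers clear behind it. In the scene view the box took in the marker's edge, so I'll re-triangulate with the true grip centre at crop (212,165) and side (207,185).

```bash
python3 - <<'E'
from h import *
P=[536,-145,190];r=[]
for c,(x,y) in(('scene',(212,165)),('side',(207,185))):
    u,v=map(int,proj(c,P));r.append(ray(c,u-30+x/6.667-.5,v-30+y/6.667-.5))
print(tri(*r))
for y in(-95,-150,-155): print(y,[np.round((np.array(proj(c,[535,y,200]))-np.array([int(t) for t in proj(c,P)])+30.5)*6.667) for c in('scene','side')])
E
```

```text
(array([ 533.98785522, -140.19757407,  203.40902613]), [np.float64(0.06741791747863563), np.float64(0.0674179174786866)])
-95 [array([303., 100.]), array([175., 245.])]
-150 [array([195., 190.]), array([211., 181.])]
-155 [array([185., 199.]), array([214., 175.])]
```

Grip is at y≈−141, height 203: lean 13.5°, so the stick is at gate y≈−21, about 5 mm short of the slot (−26). I'll go back and push it about 10 mm further right.

carry_out(
  deltas=[
    [[0,0.025,0,0,0,0,-1],[0,0.025,0,0,0,0,-1],[0.02,0.004,0,0,0,0,-1],[0.031,0,0,0,0,0,-1],[0,-0.006,0,0,0,0,-1],[0,-0.006,0,0,0,0,-1],[0,-0.005,0,0,0,0,-1],[0,0,0,0,0,0,-1]],
  ],
)

```text
time_s: 11.25
eef_pos: [533.2, -113.0, 200.9]
ee_rot: [-93.2, 90.0, 174.7]
ft_force: [0.8, -0.8, 0.4]
width: 0.6
```

carry_out(
  deltas=[
    [[0,-0.0015,0,0,0,0,-1],[0,-0.0015,0,0,0,0,-1],[0,-0.001,0,0,0,0,-1],[0,0,0,0,0,0,-1]],
  ],
)

```text
time_s: 11.75
eef_pos: [533.7, -116.1, 200.6]
ee_rot: [-128.6, 89.9, 139.4]
ft_force: [-0.6, 1.8, -1.0]
width: 0.2
```

carry_out(
  deltas=[
    [[0,-0.0015,0,0,0,0,-1],[0,-0.001,0,0,0,0,-1],[0,0,0,0,0,0,-1]],
  ],
)

```text
time_s: 12.12
eef_pos: [533.9, -119.2, 200.8]
ee_rot: [-10.5, 90.0, -102.5]
ft_force: [0.2, 1.3, -1.1]
width: 0.2
```

carry_out(
  deltas=[
    [[0,-0.001,0,0,0,0,-1],[0,-0.001,0,0,0,0,-1],[0,0,0,0,0,0,-1]],
  ],
)

```text
time_s: 12.5
eef_pos: [534.0, -121.2, 200.9]
ee_rot: [35.5, 90.0, -56.5]
ft_force: [-0.2, 1.4, -0.9]
width: 0.6
```

carry_out(
  deltas=[
    [[0,-0.001,0,0,0,0,-1],[0,-0.001,0,0,0,0,-1],[0,0,0,0,0,0,-1]],
  ],
)

```text
time_s: 12.88
eef_pos: [534.0, -123.2, 200.9]
ee_rot: [42.6, 90.0, -49.4]
ft_force: [-0.2, 1.0, -0.6]
width: 0.5
```

carry_out(
  deltas=[
    [[0,-0.001,0,0,0,0,-1],[0,-0.001,0,0,0,0,-1],[0,0,0,0,0,0,-1]],
  ],
)

```text
time_s: 13.25
eef_pos: [534.0, -125.2, 200.8]
ee_rot: [32.2, 90.0, -59.8]
ft_force: [-0.3, 1.5, -0.8]
width: 0.3
```

Enough by geometry. Going round to the near side and checking.

carry_out(
  deltas=[
    [[0,0.02,0,0,0,0,-1],[-0.02,0.007,0,0,0,0,-1],[-0.03,0,0,0,0,0,-1],[0,-0.005,0,0,0,0,-1],[0,-0.025,0,0,0,0,-1],[0,-0.023,0,0,0,0,-1],[0,0,0,0,0,0,-1],[0,0,0,0,0,0,-1]],
  ],
)

```text
time_s: 14.25
eef_pos: [484.8, -149.8, 200.9]
ee_rot: [135.9, 89.9, 43.9]
ft_force: [-0.6, -0.1, -0.3]
width: 0.5
```

```bash
python3 grip.py 536 -150 195 g
```

```text
scene [ 21  19  17  23 249] [-0.44176707 -1.09638554]
side [ 28  20   8  19 114] [ 1.57894737 -1.28947368]
(array([ 534.20288224, -151.7571801 ,  197.856639  ]), [np.float64(0.0061943403816499465), np.float64(0.00619434038161046)])
```

View pics/g.png

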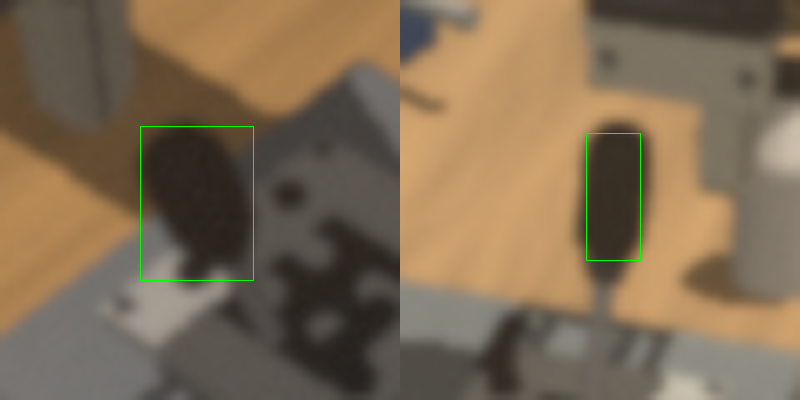

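Grip is at (534,−152,198); expected at the slot centreline (535,−151). Pushing +x into the slot.

carry_out(
  deltas=[
    [[0.01,0,0,0,0,0,-1],[0.008,0,0,0,0,0,-1],[0.004,0,0,0,0,0,-1],[0.003,0,0,0,0,0,-1],[0.003,0,0,0,0,0,-1],[0.003,0,0,0,0,0,-1],[0,0,0,0,0,0,-1]],
  ],
)

```text
time_s: 15.22
eef_pos: [514.6, -151.2, 200.8]
ee_rot: [-76.7, 90.0, -168.7]
ft_force: [-3.1, -0.7, 2.7]
width: 0.7
```

carry_out(
  deltas=[
    [[0.003,0,0,0,0,0,-1],[0.003,0,0,0,0,0,-1],[0.003,0,0,0,0,0,-1],[0,0,0,0,0,0,-1]],
  ],
)

```text
time_s: 15.72
eef_pos: [524.3, -151.3, 200.8]
ee_rot: [52.7, 90.0, -39.4]
ft_force: [-1.5, -0.9, 1.0]
width: 0.6
```

carry_out(
  deltas=[
    [[0.003,0,0,0,0,0,-1],[0.003,0,0,0,0,0,-1],[0.003,0,0,0,0,0,-1],[0,0,0,0,0,0,-1]],
  ],
)

```text
time_s: 16.23
eef_pos: [533.2, -150.9, 200.6]
ee_rot: [-178.9, 90.0, 89.1]
ft_force: [-1.7, -1.9, 0.1]
width: 0.3
```

carry_out(
  deltas=[
    [[0.003,0,0,0,0,0,-1],[0.003,0,0,0,0,0,-1],[0.002,0,0,0,0,0,-1],[0,0,0,0,0,0,-1]],
  ],
)

```text
time_s: 16.73
eef_pos: [541.1, -150.5, 200.6]
ee_rot: [-157.0, 90.0, 111.0]
ft_force: [-1.0, -0.6, -1.0]
width: 0.4
```

carry_out(
  deltas=[
    [[0.002,0,0,0,0,0,-1],[0.002,0,0,0,0,0,-1],[0,0,0,0,0,0,-1]],
  ],
)

```text
time_s: 17.1
eef_pos: [545.2, -150.5, 200.7]
ee_rot: [174.3, 90.0, 82.3]
ft_force: [-2.3, -0.5, -1.5]
width: 0.8
```

carry_out(
  deltas=[
    [[0.0015,0,0,0,0,0,-1],[0.0015,0,0,0,0,0,-1],[0,0,0,0,0,0,-1]],
  ],
)

```text
time_s: 17.48
eef_pos: [548.2, -150.7, 200.9]
ee_rot: [145.5, 90.0, 53.5]
ft_force: [-2.0, 1.2, -0.7]
width: 0.7
```

```bash
python3 grip.py 570 -152 195 h
```

```text
scene [ 24  20  28  31 439] [5.51025057 3.30296128]
side [28 21  7 19 97] [0.65979381 0.51546392]
(array([ 578.34959745, -152.4214767 ,  190.39300619]), [np.float64(9.810258030835305), np.float64(9.81025803083527)])
```

View pics/h.png

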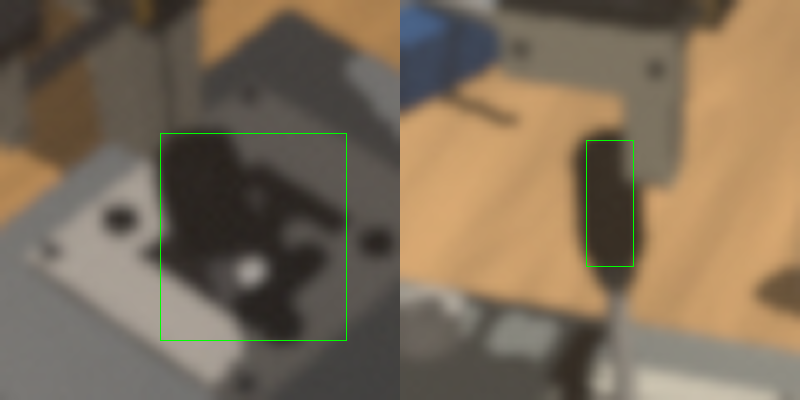

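The lever leans forward and right, with the grip at x≈570 and fully home at about 576. No stop felt yet, so I'll keep creeping.

carry_out(
  deltas=[
    [[0.0015,0,0,0,0,0,-1],[0.0015,0,0,0,0,0,-1],[0,0,0,0,0,0,-1]],
  ],
)

```text
time_s: 17.95
eef_pos: [551.2, -151.0, 200.9]
ee_rot: [104.5, 90.0, 12.5]
ft_force: [-2.5, -0.0, -1.1]
width: -0.0
```

carry_out(
  deltas=[
    [[0.001,0,0,0,0,0,-1],[0.001,0,0,0,0,0,-1],[0,0,0,0,0,0,-1]],
  ],
)

```text
time_s: 18.32
eef_pos: [552.6, -151.0, 200.7]
ee_rot: [-97.5, 89.9, 170.5]
ft_force: [-2.6, 0.8, -1.5]
width: 0.7
```

carry_out(
  deltas=[
    [[0.001,0,0,0,0,0,-1],[0,0,0,0,0,0,-1]],
  ],
)

```text
time_s: 18.58
eef_pos: [553.2, -151.0, 200.6]
ee_rot: [-95.0, 89.9, 173.0]
ft_force: [-4.9, 0.5, -0.2]
width: 0.6
```

carry_out(
  deltas=[
    [[0.001,0,0,0,0,0,-1],[0,0,0,0,0,0,-1]],
  ],
)

```text
time_s: 18.82
eef_pos: [553.5, -151.0, 200.5]
ee_rot: [-93.5, 89.8, 174.5]
ft_force: [-6.2, 0.3, 0.2]
width: 0.2
```

Force is rising while the TCP stalls, so this is the stop. One more nudge, then back away.

carry_out(
  deltas=[
    [[0.001,0,0,0,0,0,-1],[0,0,0,0,0,0,-1]],
  ],
)

```text
time_s: 19.08
eef_pos: [553.8, -151.0, 200.4]
ee_rot: [-93.5, 89.7, 174.5]
ft_force: [-6.7, 0.4, 0.3]
width: 0.4
```

carry_out(
  deltas=[
    [[-0.005,0,0,0,0,0,-1],[-0.02,0,0,0,0,0,-1],[-0.04,0,0,0,0,0,-1],[-0.04,0,0.03,0,0,0,-1],[0,-0.03,0.05,0,0,0,-1],[0,0,0,0,0,0,-1],[0,0,0,0,0,0,-1]],
  ],
)

```text
time_s: 19.95
eef_pos: [452.7, -181.0, 281.6]
ee_rot: [81.5, 89.7, -10.5]
ft_force: [-0.8, 0.5, 0.2]
width: 0.6
```

```bash
python3 grip.py 575 -152 195 i; python3 - <<'E'
from h import *
for P in([575,-152,195],):print([proj(c,P) for c in('scene','side')])
E
```

```text
scene [ 21  19  29  32 475] [3.74947368 3.52      ]
side [ 28  22   7  19 104] [1.125      0.99038462]
(array([ 581.6191178 , -153.47887455,  190.36325929]), [np.float64(6.720975507731226), np.float64(6.7209755077310644)])
[(np.float64(247.07060629023763), np.float64(242.25366939520757)), (np.float64(277.81695940787046), np.float64(163.8578989711943))]
```

View pics/i.png

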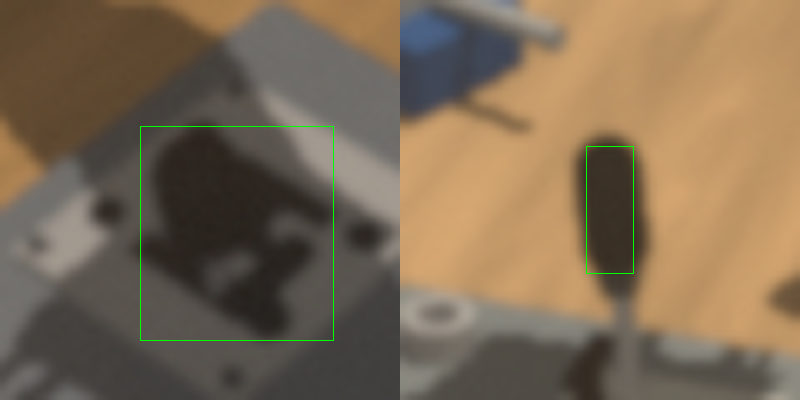

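```bash
python3 - <<'E'
from h import *
P=[575,-152,195];r=[]
for c,(x,y) in(('scene',(205,188)),('side',(211,212))):
    u,v=map(int,proj(c,P));r.append(ray(c,u-30+x/6.667-.5,v-30+y/6.667-.5))
p,e=tri(*r);print(p,e)
c=np.array([536.9,-95.1,20]);g=c+(p-c)/np.linalg.norm(p-c)*94.5;L=np.linalg.norm(p-c)
t=(90)/(p-c)[2];q=c+(p-c)*t
y=np.radians(-2.14);m=c[:2]+[40*np.cos(y)+26*np.sin(y),40*np.sin(y)-26*np.cos(y)]
print('L',L,'gate pt',q,'marker',m,'dist',np.hypot(*(q[:2]-m)))
E
```

```text
[ 572.06440395 -147.159506    196.83575707] [np.float64(0.4785656425382346), np.float64(0.47856564253839073)]
L 187.663561858059 gate pt [ 554.79681232 -121.59552114  110.        ] marker [ 575.9012273  -122.57552127] dist 21.127156266648
```

Checks agree: measured lever length 187.7 mm (188.5 given), stick to marker 21.1 mm, and the arm is clear. Handing in.

```bash
python3 -c "
from workcell import *
print(sense()['ft_force']);finish_job()"
```

```text
[-0.01914739  0.6623934  -0.37966487]
the job is handed in; nothing more can be done
```

I pushed the lever into the far-right slot, the one with the T-shaped marker, and handed the job in at about 20 s. I used the outside of the closed fingers throughout: forward to the cross channel, right across it, then forward until it hit the slot's end stop.

**Final checks:**
- **Lever position:** the stick at the gate measured about 21.1 mm from the marker (limit 25 mm). The lever length came out at 187.7 mm, against 188.5 mm given.
- **Force:** the highest reading between moves was about 6.7 N (limit 38 N), at the end stop.
- **Clear of the lever:** the arm finished about 100 mm back and 80 mm up, with under 1 N on the wrist.

**What disagreed:**
- **First push to the right:** it stopped about 5 mm short at the gate. The camera check caught it, and I pushed again before going forward.
- **Grip position:** in the last views the automatic outline of the grip merged with the marker. The final position therefore comes from grip centres I read by eye.
- **Other objects:** I didn't measure the other objects again at the end. I saw no contact with them and no unexpected force.

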